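# Drive the stuck plug out of a square-bore bearing

### The job

A round steel plug is stuck in the square bore of the flange bearing. Take the square drift from the drift block, let its end down into the bore - the inner ring stands at no known angle, so feel with light pressure and turn the drift until it drops in - and press the plug down and out into the tray below; then stand the drift back in its square hole. Never load the bearing with more than 50 N, push the plug only with the square drift, and leave the other things alone.

Things in the scene. Friction and masses are not known exactly. Their poses are not given: they have to be found in the camera images.
- bearing: Grey cast flange bearing, flange 128 x 128 mm, bolted across two steel tubes, all fixed. Origin on the table under the bore's axis; z up; x, y along the flange's sides, the tubes along x. Its bright inner ring, 63 mm across, rises to 110 mm above the table, 7 mm over the housing. On the table under the bore, between the tubes, a fixed aluminium tray 130 x 64 x 14 mm, floor 2 mm thick.
- bore_mouth (a point): Centre of the bore's mouth in the ring's top face, 110 mm above the table, axes as the bearing's. The bore is square, 26 x 26 mm, straight through, 52 mm long. The ring turns only against stiff seals (0.3 Nm). Its angle is NOT measured: the square's sides are turned anywhere from 11 to 79 degrees off the flange's sides. A drift twisted against the bore binds; ease it to where it slides freely.
- plug: Round steel plug, 25 mm diameter, 36 mm long, 0.12 kg, gripped by friction in the bore: some 8 to 20 N move it, and it falls free after about 30 mm. Origin: centre of its lower end; z along its axis to its upper end (up, while in the bore). At the start its upper end is 12 mm below the bore's mouth.
- plug_centre (a point): Middle of the plug, on its axis, 18 mm from either end.
- square_drift: Steel drift, 0.5 kg, upright in the block. Origin: centre of its lower end; z up its length; x, y along its flats. From below: square shank 23.5 x 23.5 mm, 0-54 mm; round collar 40 mm diameter, 54-59; square head to grip 28 x 28 mm, 59-105, flats in line with the shank's; button 22 mm diameter to 109. It enters the bore within 5 degrees of the bore's sides (any of four ways) and 1.2 mm of its axis.
- drift_block: Fixed steel block 150 x 70 x 62 mm. Origin: centre of its underside; x along its length, z up. It has a square hole, 27 x 27 mm and 58 mm deep, 36 mm from the centre towards -x with its sides along x and y, and a round hole 40 mm from the centre towards +x.
- square_hole (a point): Centre of the square hole's mouth in the block's top face, 62 mm above the table; axes as the block's. With the drift home its collar lies on the block and its lower end is 54 mm below this point.
- round_drift: The other drift, with a round 34 mm shank (too big for the bore) and a round ribbed head 28 mm diameter, same lengths and heights as the square one, standing in the block's round hole 76 mm from the square drift. Origin: centre of its lower end. Leave it alone.
- gear: Ring gear, 94 mm across, 16 mm thick, lying on the table. Origin: centre of its underside. Leave it alone.
- elbow: Bent pipe elbow, 36 x 76 x 20 mm, lying on the table. Origin: under its middle. Leave it alone.
- marker: Marker pen, 17 mm thick, 122 mm long, lying on the table. Origin: under its middle. Leave it alone.

How it is judged:
By the outcome, as a careful person would: the job done as asked, in the order asked, and still so for the second after the job is handed in, with the robot touching nothing.
It also fails if it takes over 67 s, if anything falls off the work surface, if the arm or the gripper's body presses on something with over 40 N, if the wrist force passes 120 N, or if a joint passes its speed limit or range.

### The arm

A 6-joint arm with a two-finger parallel gripper is mounted at the origin on a cart in front of the work surface, level with it; the furniture and walls round the work are solid. World frame = base frame: x ahead of the robot, y to its left, z up, the work surface at z = 0. Lengths are in m, angles in rad, forces in N, time in s.
With the tool pointing down it reaches from about 0.25 to 0.725 m from the base axis. Payload 4 kg.
Tool frame: the origin (TCP) lies on the centre line of the jaws, within the pads' length; the fingertips stand 25 mm ahead of it and the grasp point (between the pads) lies 6 mm ahead of it; z points along the fingers, x is the direction in which the jaws open and shut, and the axes are right-handed (so a half turn about z gives the same grasp; the last joint's range is limited). The gripper opens to 85 mm and grips with 20 to 120 N. Pads are 22 mm wide; open, the fingers measure 114 mm over their backs; the gripper's body (76 mm by 85 mm) begins 54 mm behind the grasp point. The pads swing forward as they close: fully open they stand 13 mm farther back than shut.
Start: joints at [1.285, 0.241, 0.005, 1.335, 0, 1.571], TCP at [0.141, 0.48, 0.256] pointing down, gripper open.
Joint ranges: [-2.72, 2.72], [-1.05, 1.87], [-1.09, 1.28], [-1.99, 2.15], [-1.42, 1.44], [-3.14, 3.14]. Speed limits (rad/s): [2.79, 2.79, 3.14, 3.14, 3.14, 3.14].

### API

Orientations are given as a unit quaternion [x, y, z, w].
In Python, from workcell import bot, imaging, order gives the robot as it stands.
- The arm moves only by the tool carry_out, never from a script. Its argument "moves" is a list of rows, each a list of 5 numbers: the shift along the tool's x, y, z scaled (see below), then the turn about the tool's z scaled (see below), then the opening, from -1 (shut) to 1 (fully open). In form: [[tx, ty, tz, roll, hand], ...]. A call has 1 to 20 rows; each row is the pose to reach, as a shift and turn from the pose commanded when the call began, along the tool's axes at that moment; what a row does not reach only later rows make up. The controller multiplies each number of a shift by 0.1 m and each number of a turn by 90 degrees. A row lasts 1/10 s, in which the tool goes at most 50 mm and 8.59 degrees, less where a joint would pass 70% of its speed; a pose out of reach is approached as far as the arm can. A call with a number of a shift or a turn outside -1 to 1 is refused whole. A call with a gripper value outside its range is refused whole. The fingers move at their own pace and stop on an object; the grip force is fixed at half the most. Time passes only in rows, so rows that repeat a pose let the fingers close. It gives the time, the measured TCP pose, the force and the opening at its end, in the units of the state.
- bot.get_obs(): the state, without advancing time (a new reading comes with each control period).
- imaging.camera(name): name is "side" or "top" or "wrist"; returns the picture (384x512x3 uint8, red, green, blue); there is no depth.
- imaging.camera_model(name): a dict with "fovy" (degrees; the focal length in pixels is half the picture's height over the tangent of half this angle, whatever the lens; pixels are square), "cx", "cy" (the principal point, pixels), "dist" ([k1, k2, p1, p2, k3] as OpenCV has them; the pictures are not rectified), "eye" and "rotation" of the camera in the world. Camera axes: x right, y up, looking along -z (the intrinsics and any distortion apply to the point x, -y, -z); pixel columns grow to the right and rows downward; lengths in m; the calibration is good to about 2 mm. A picture is of the moment at which its call begins: read the wrist's pose just before it. camera_model takes no time and is no camera call; for the wrist camera it gives the pose at the moment of the call.
- order.job_done(): hands the job in, once; it reports no verdict.
The state is a dict: "clock": time; "joint_pos": joint angles; "joint_vel": joint speeds; "tau": joint torques, N m; "eef_pos": TCP position; "tool_rot": TCP orientation; "ft_force": force on the tool from outside, world axes, zero at the start; "ft_torque": the same for the moment, N m; "grip_width": finger opening in m.
Only numpy, scipy, OpenCV 4.12 (cv2) and the standard library are available. Lean on these libraries where they do the work, as an engineer would, in place of code of your own. Each camera call takes 0.05 s, during which the arm holds its last target.

## Working session

There is one attempt and no reset: what is moved stays moved. The work goes in short steps, Python scripts to look and compute and a tool call to move; the robot and the scene stay as the last step left them, time stands still between calls to the robot, and variables do not carry over. Pictures are saved under pics/ and viewed, and the job is handed in when it is done.

Besides the shell and the picture viewer there is one more tool, called after ">>>" by a JSON object that holds its "name" and its "arguments". carry_out: Moves the arm, as the interface text tells. Its arguments: {"type":"object","properties":{"moves":{"type":"array","items":{"type":"array","items":{"type":"number","minimum":-1,"maximum":1}}}},"required":["moves"]}

```bash
ls; mkdir -p pics; python3 - <<'E'
from workcell import bot, imaging, order
import cv2
o=bot.get_obs()
for k,v in o.items(): print(k,v)
for n in ["side","top","wrist"]:
    m=imaging.camera_model(n); print(n,m)
    im=imaging.camera(n); cv2.imwrite(f"pics/{n}0.png",im[:,:,::-1])
E
```

```text
pics
clock 0.0
joint_pos [1.28497050e+00 2.41401350e-01 3.71576799e-03 1.33518801e+00
 2.89596524e-05 1.57081194e+00]
joint_vel [-0.00220151  0.00170348 -0.00091376  0.00183544  0.00229082  0.00238294]
tau [-1.18401411e-03 -3.72319365e+01  2.52407008e+01  1.69526681e-02
 -8.50332754e-05  7.69764966e-06]
eef_pos [0.14080376 0.47916069 0.25541548]
tool_rot [ 8.00613355e-01  5.99180420e-01 -8.40208656e-04  6.10747987e-04]
ft_force [-0.27827758  0.13153845 -0.58809599]
ft_torque [-0.01924402 -0.01280576  0.00618438]
grip_width 0.08525871445073488
side {'fovy': 52.90742031891774, 'cx': 254.51887279085108, 'cy': 190.32505242216476, 'dist': array([0.00393163, 0.        , 0.        , 0.        , 0.        ]), 'eye': array([ 0.4474195 , -0.89037924,  0.73751104]), 'rotation': array([ 0.4383566 , -0.03949062, -0.07814534,  0.89452629])}
top {'fovy': 57.80561140388373, 'cx': 254.06661315299743, 'cy': 191.58943484049604, 'dist': array([-0.01736409,  0.        ,  0.        ,  0.        ,  0.        ]), 'eye': array([ 0.52965583, -0.12010227,  0.95915518]), 'rotation': array([ 0.02255223, -0.02672245, -0.69995141,  0.71333396])}
wrist {'fovy': 71.09515518976065, 'cx': 252.2570303867628, 'cy': 189.06243188150617, 'dist': array([-0.03896047,  0.        ,  0.        ,  0.        ,  0.        ]), 'eye': array([0.06289389, 0.50132293, 0.37326381]), 'rotation': array([-0.12941232, -0.09501495,  0.59117633,  0.79040189])}
```

View pics/side0.png

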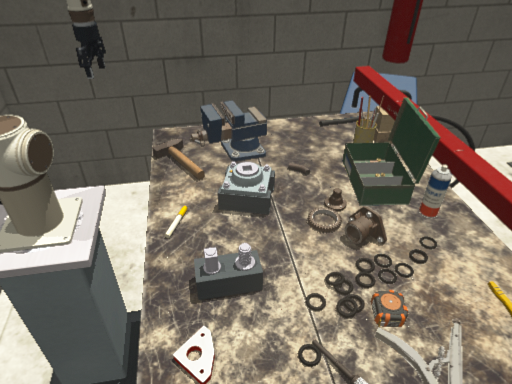

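View pics/top0.png

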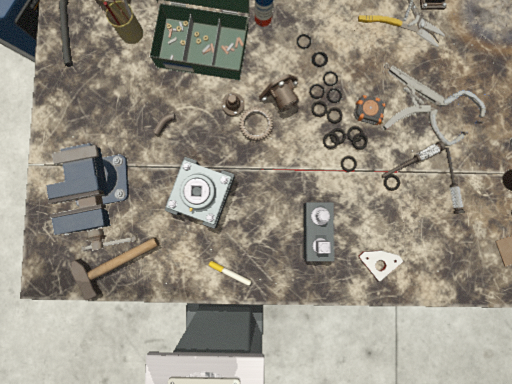

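View pics/wrist0.png

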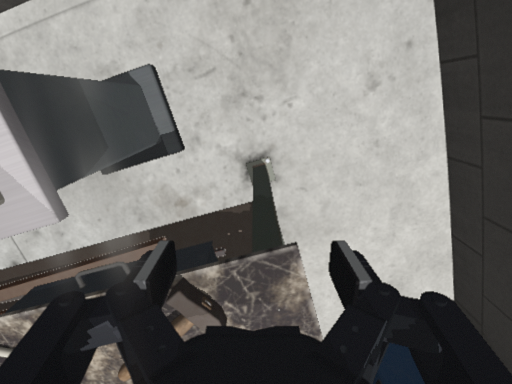

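The top view shows the bearing at about (200,192), the drift block at about (319,232) with the square drift at (321,247) and the round drift at (320,215). I'll zoom in next.

```bash
cat > h.py <<'E'
import numpy as np, cv2
from scipy.spatial.transform import Rotation as R
from workcell import bot, imaging, order
def K(m):
    f=192/np.tan(np.radians(m['fovy'])/2); return np.array([[f,0,m['cx']],[0,f,m['cy']],[0,0,1]])
def ray(m,px):
    u=cv2.undistortPoints(np.array([[px]],float),K(m),np.array(m['dist']))[0,0]
    d=R.from_quat(m['rotation']).apply([u[0],-u[1],-1]); return np.array(m['eye']),d
def onz(m,px,z):
    e,d=ray(m,px); return e+d*(z-e[2])/d[2]
def proj(m,p):
    c=R.from_quat(m['rotation']).inv().apply(np.array(p)-m['eye'])
    q=np.array([c[0],-c[1],-c[2]]); r,_=cv2.projectPoints(q.reshape(1,1,3),np.zeros(3),np.zeros(3),K(m),np.array(m['dist'])); return r[0,0]
def crop(src,dst,x0,y0,w,h,s):
    im=cv2.imread(src)[y0:y0+h,x0:x0+w]; cv2.imwrite(dst,cv2.resize(im,None,fx=s,fy=s,interpolation=cv2.INTER_CUBIC))
def st():
    o=bot.get_obs(); r=R.from_quat(o['tool_rot']).as_matrix()
    print('t',round(o['clock'],2),'p',o['eef_pos'].round(4),'xaxis',r[:,0].round(4),'yaw',np.degrees(np.arctan2(r[1,0],r[0,0])).round(2),'z',r[:,2].round(4),'F',o['ft_force'].round(2),'M',o['ft_torque'].round(3),'w',round(o['grip_width'],4),'q',o['joint_pos'].round(3)); return o
E
python3 - <<'E'
from h import *
crop('pics/top0.png','pics/tb.png',150,150,100,90,6)
crop('pics/top0.png','pics/td.png',280,190,80,80,7)
crop('pics/side0.png','pics/sb.png',190,150,100,150,4)
E
```

```text
(no output)
```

View pics/tb.png

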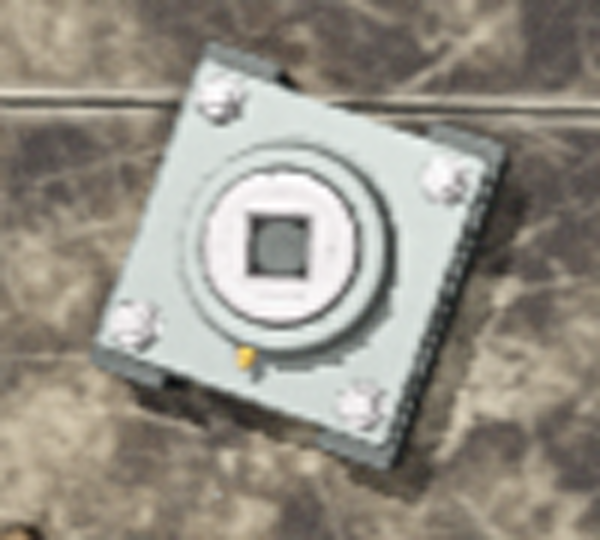

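View pics/td.png

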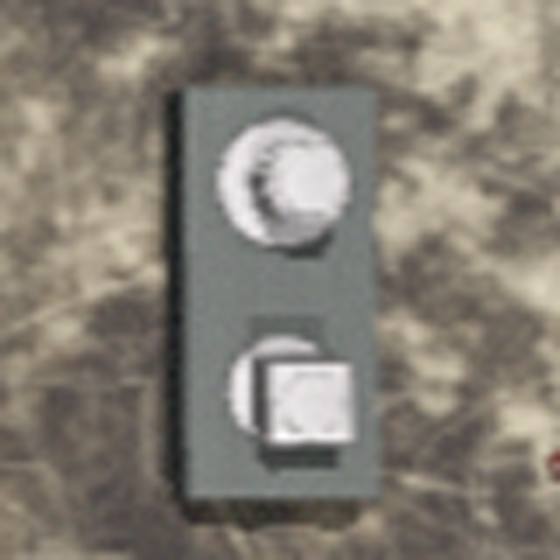

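View pics/sb.png

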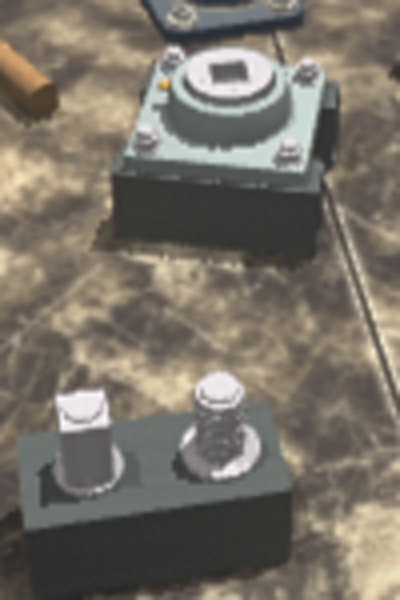

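The bore lies roughly along the image axes. I'll measure the ring, bore, block and drift head.

```bash
cat > meas.py <<'E'
from h import *
im=cv2.imread('pics/top0.png'); m=imaging.camera_model('top')
s=8
def up(x0,y0,w,h): return cv2.resize(im[y0:y0+h,x0:x0+w],None,fx=s,fy=s,interpolation=cv2.INTER_CUBIC)
def back(p,x0,y0): return [x0+(p[0]+.5)/s-.5,y0+(p[1]+.5)/s-.5]
def cnts(mask): return sorted(cv2.findContours(mask,cv2.RETR_CCOMP,cv2.CHAIN_APPROX_NONE)[0],key=cv2.contourArea,reverse=True)
# ring
x0,y0=180,172; u=up(x0,y0,34,38); hsv=cv2.cvtColor(u,cv2.COLOR_BGR2HSV)
mask=((u.min(2)>205)).astype(np.uint8)*255
cv2.imwrite('pics/mr.png',mask)
cs,hi=cv2.findContours(mask,cv2.RETR_CCOMP,cv2.CHAIN_APPROX_NONE)
for i in range(len(cs)):
    a=cv2.contourArea(cs[i])
    if a<2000: continue
    pts=np.array([onz(m,back(p[0],x0,y0),.11)[:2] for p in cs[i]])*1000
    h=cv2.convexHull(pts.astype(np.float32))
    if hi[0][i][3]<0: print('ring',cv2.fitEllipse(h))
    print('rect',hi[0][i][3],cv2.minAreaRect(h))
# flange
x0,y0=155,150; u=up(x0,y0,90,90); hsv=cv2.cvtColor(u,cv2.COLOR_BGR2HSV)
b,g,r=[u[:,:,i].astype(int) for i in range(3)]
mask=((g>r+4)&(g>130)).astype(np.uint8)*255
mask=cv2.morphologyEx(mask,cv2.MORPH_CLOSE,np.ones((25,25)))
cv2.imwrite('pics/mf.png',mask)
c=cnts(mask)[0]; pts=np.array([onz(m,back(p[0],x0,y0),.08)[:2] for p in c])*1000
print('flange',cv2.minAreaRect(cv2.convexHull(pts.astype(np.float32))))
# block
x0,y0=280,190; u=up(x0,y0,80,80); b,g,r=[u[:,:,i].astype(int) for i in range(3)]
mask=((g>r+6)&(g>85)&(g<150)).astype(np.uint8)*255
mask=cv2.morphologyEx(mask,cv2.MORPH_OPEN,np.ones((9,9)))
mask=cv2.morphologyEx(mask,cv2.MORPH_CLOSE,np.ones((41,41)))
cv2.imwrite('pics/mb.png',mask)
c=cnts(mask)[0]; pts=np.array([onz(m,back(p[0],x0,y0),.062)[:2] for p in c])*1000
print('block',cv2.minAreaRect(cv2.convexHull(pts.astype(np.float32))))
mask=(u.min(2)>200).astype(np.uint8)*255; cv2.imwrite('pics/md.png',mask)
for c in cnts(mask)[:4]:
    if cv2.contourArea(c)<800: continue
    pts=np.array([onz(m,back(p[0],x0,y0),.113)[:2] for p in c])*1000
    print('white',cv2.minAreaRect(cv2.convexHull(pts.astype(np.float32))))
E
python3 meas.py; python3 -c "
import cv2,numpy as np
L=[cv2.resize(cv2.imread(f'pics/{n}.png'),(390,290)) for n in ['mr','mf','mb','md']]
cv2.imwrite('pics/mm.png',np.vstack([np.hstack(L[:2]),np.hstack(L[2:])]))"
```

```text
ring ((555.500244140625, 57.33427047729492), (21.468778610229492, 49.43143081665039), 141.98411560058594)
rect -1 ((555.194091796875, 46.896484375), (26.510000228881836, 19.50228500366211), 1.9102487564086914)
ring ((589.2283935546875, 17.56998062133789), (59.7479362487793, 60.26980972290039), 115.16564178466797)
rect -1 ((588.989501953125, 17.554859161376953), (59.20294189453125, 59.034881591796875), 1.6006096601486206)
rect 2 ((588.6759643554688, 17.81682586669922), (29.177398681640625, 29.12110710144043), 88.97056579589844)
ring ((588.6555786132812, 16.690895080566406), (78.72651672363281, 80.07760620117188), 110.49010467529297)
rect -1 ((588.3308715820312, 16.358158111572266), (79.43009948730469, 77.60232543945312), 5.7157182693481445)
rect 4 ((588.7952270507812, 16.70189666748047), (71.19343566894531, 70.53515625), 53.46590805053711)
ring ((563.3701782226562, -28.01818084716797), (11.515693664550781, 52.399471282958984), 0.0)
rect -1 ((625.1196899414062, -8.185321807861328), (21.903879165649414, 32.094642639160156), 1.1043294668197632)
ring ((624.9446411132812, 43.94671630859375), (32.742156982421875, 63.682315826416016), 26.322927474975586)
rect -1 ((620.1046142578125, 36.632057189941406), (30.21002960205078, 44.83392333984375), 1.0982451438903809)
flange ((588.253662109375, 15.519630432128906), (134.10281372070312, 144.89784240722656), 71.10230255126953)
block ((422.5538024902344, -304.205810546875), (3.5131773948669434, 3.206331491470337), 0.36447909474372864)
white ((457.42877197265625, -295.8675231933594), (25.49183464050293, 26.057451248168945), 0.9876610636711121)
white ((535.1343994140625, -294.8907165527344), (24.23932456970215, 22.841516494750977), 80.02840423583984)
white ((536.4017944335938, -276.02178955078125), (21.4221248626709, 40.36259460449219), 67.51868438720703)
white ((460.7787170410156, -271.7272644042969), (21.606014251708984, 4.846844673156738), 0.42741695046424866)
```

View pics/mm.png

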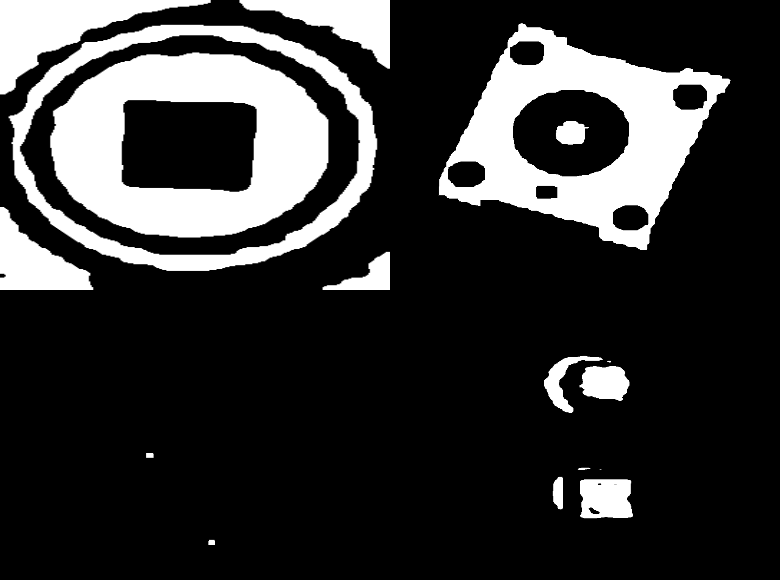

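>>> {"name": "carry_out", "arguments": {"moves": [[-1,0.8,0,0,1],[-1,0.8,0,0,1],[-1,0.8,0,0,1]]}}

```text
clock: 0.45
eef_pos: [0.1896, 0.3582, 0.2556]
tool_rot: [0.801, 0.599, -0.001, 0.001]
ft_force: [0.5, 0.2, 1.2]
grip_width: 0.0853
```

>>> {"name": "carry_out", "arguments": {"moves": [[-1,0.8,0,0,1],[-1,0.8,0,0,1],[-1,0.8,0,0,1]]}}

```text
clock: 0.75
eef_pos: [0.2381, 0.2398, 0.256]
tool_rot: [0.801, 0.599, -0.0, 0.0]
ft_force: [1.5, 1.2, 0.3]
grip_width: 0.0853
```

>>> {"name": "carry_out", "arguments": {"moves": [[-0.5,1,0,0,1],[-0.5,1,0,0,1],[-0.5,1,0,0,1]]}}

```text
clock: 1.05
eef_pos: [0.3224, 0.1635, 0.2564]
tool_rot: [0.803, 0.597, 0.0, 0.001]
ft_force: [-0.3, 1.0, -0.2]
grip_width: 0.0851
```

>>> {"name": "carry_out", "arguments": {"moves": [[-0.5,1,0,0,1],[-0.5,1,0,0,1],[-0.5,1,0,0,1]]}}

```text
clock: 1.35
eef_pos: [0.4045, 0.0875, 0.2561]
tool_rot: [0.802, 0.597, 0.0, 0.001]
ft_force: [-0.7, 0.6, 0.6]
grip_width: 0.0854
```

>>> {"name": "carry_out", "arguments": {"moves": [[-0.5,0.9,0,-0.18,1],[-0.5,0.9,0,-0.18,1],[-0.5,0.9,0,-0.18,1],[-0.5,0.9,0,-0.18,1]]}}

```text
clock: 1.75
eef_pos: [0.4743, 0.0163, 0.2556]
tool_rot: [0.709, 0.705, -0.001, -0.001]
ft_force: [0.1, 0.2, -0.3]
grip_width: 0.0853
```

```bash
python3 - <<'E'
from h import *
st(); im=imaging.camera('wrist'); cv2.imwrite('pics/w1.png',im[:,:,::-1]); m=imaging.camera_model('wrist'); print(m['eye'])
import json; json.dump({k:(np.array(v).tolist()) for k,v in m.items()},open('w1.json','w'))
print(proj(m,[.589,.0177,.11]))
E
```

```text
t 1.75 p [0.4743 0.0163 0.2556] xaxis [6.6e-03 1.0e+00 3.0e-04] yaw 89.62 z [-1.7e-03  3.0e-04 -1.0e+00] F [ 0.09  0.24 -0.29] M [ 0.021  0.032 -0.047] w 0.0853 q [ 0.034  0.192 -0.059  1.321  0.     0.041]
[0.39232831 0.0164892  0.37363597]
[254.41043905 277.9964144 ]
```

View pics/w1.png

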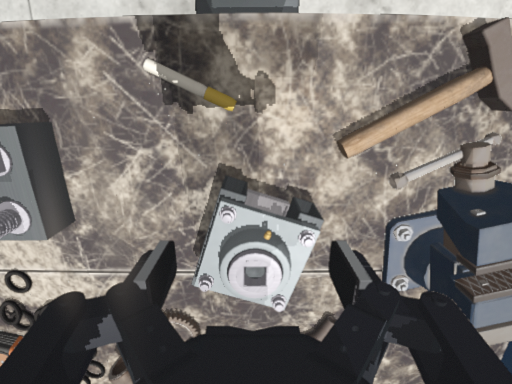

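The wrist view shows the ring at about (255,275), close to the predicted (254,278), and the bore square is visible. I'll measure it.

```bash
cat > ring.py <<'E'
from h import *; import sys,json
def ring(pic,m,x0,y0,w,h,thr=185,s=8,z=.11):
    im=cv2.imread(pic); u=cv2.resize(im[y0:y0+h,x0:x0+w],None,fx=s,fy=s,interpolation=cv2.INTER_CUBIC)
    mask=((u.min(2)>thr)).astype(np.uint8)*255
    cv2.imwrite('pics/mask.png',np.hstack([u,cv2.cvtColor(mask,cv2.COLOR_GRAY2BGR)]))
    cs,hi=cv2.findContours(mask,cv2.RETR_CCOMP,cv2.CHAIN_APPROX_NONE)
    for i,c in enumerate(cs):
        if cv2.contourArea(c)<3000: continue
        pts=np.array([onz(m,[x0+(p[0][0]+.5)/s-.5,y0+(p[0][1]+.5)/s-.5],z)[:2] for p in c])*1000
        hl=cv2.convexHull(pts.astype(np.float32)); e=cv2.fitEllipse(hl); r=cv2.minAreaRect(hl)
        print('hole' if hi[0][i][3]>=0 else 'out','ell',np.round(e[0],1),np.round(e[1],1),'rect',np.round(r[0],1),np.round(r[1],1),round(r[2],1))
E
python3 - <<'E'
from ring import *
m=json.load(open('w1.json'))
for t in (170,190,205): ring('pics/w1.png',m,220,245,70,62,t,6)
E
```

```text
out ell [591.1  21.2] [90.1 98.1] rect [587.5  18.2] [83.8 85.7] 89.4
hole ell [586.2  18.4] [33.2 40.6] rect [586.5  17.9] [27.1 27.9] 89.2
hole ell [581.1  17.8] [66.3 66.4] rect [569.9  17.6] [44.1 66.3] 1.0
out ell [587.   24.5] [77.6 95.9] rect [587.7  20.2] [79.3 85.8] 89.7
hole ell [586.7  18.1] [37. 39.] rect [586.5  17.8] [28.3 28.9] 89.3
hole ell [581.   17.6] [66.9 68.3] rect [571.   17.3] [47.2 67. ] 2.7
out ell [587.4  26.3] [71.5 88.6] rect [587.   23.3] [84.7 70.3] 2.3
hole ell [586.7  17.2] [32.4 58.2] rect [586.9  16.8] [31.5 30.7] 88.6
```

View pics/mask.png

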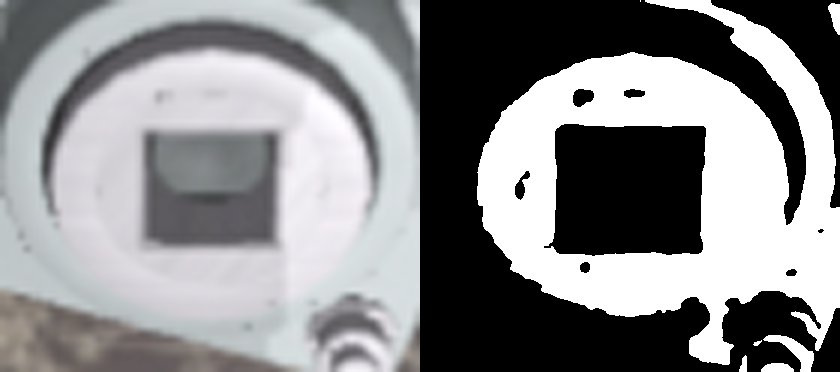

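>>> {"name": "carry_out", "arguments": {"moves": [[-1,-0.3,0,0,1],[-1,-0.3,0,0,1],[-1,-0.3,0,0,1]]}}

```text
clock: 2.1
eef_pos: [0.4411, -0.0847, 0.2564]
tool_rot: [0.71, 0.704, -0.001, -0.0]
ft_force: [0.1, 0.6, -0.6]
grip_width: 0.0853
```

>>> {"name": "carry_out", "arguments": {"moves": [[-1,-0.3,0,0,1],[-1,-0.3,0,0,1],[-1,-0.3,0,0,1]]}}

```text
clock: 2.4
eef_pos: [0.4117, -0.1846, 0.2565]
tool_rot: [0.71, 0.704, -0.0, 0.0]
ft_force: [1.1, 1.2, -0.4]
grip_width: 0.0858
```

>>> {"name": "carry_out", "arguments": {"moves": [[-1,-0.1,0,0,1],[-1,-0.1,0,0,1],[-1,-0.1,0,0,1],[-1,-0.1,0,0,1]]}}

```text
clock: 2.8
eef_pos: [0.4031, -0.2816, 0.2561]
tool_rot: [0.708, 0.706, 0.0, -0.001]
ft_force: [0.1, 0.6, 0.5]
grip_width: 0.0854
```

```bash
python3 - <<'E'
from h import *
import json
st(); m=imaging.camera_model('wrist'); im=imaging.camera('wrist'); cv2.imwrite('pics/w2.png',im[:,:,::-1])
json.dump({k:(np.array(v).tolist()) for k,v in m.items()},open('w2.json','w'))
for p in ([.457,-.296,.117],[.535,-.295,.117]): print(proj(m,p))
E
```

```text
t 2.8 p [ 0.4031 -0.2816  0.2561] xaxis [0.0039 1.     0.0016] yaw 89.78 z [-5.0e-04  1.6e-03 -1.0e+00] F [0.07 0.57 0.48] M [ 0.015 -0.016 -0.026] w 0.0854 q [-6.100e-01  2.250e-01 -1.600e-02  1.331e+00  1.000e-03 -6.060e-01]
[240.07566482 233.11136116]
[242.28900062 292.94997884]
```

View pics/w2.png

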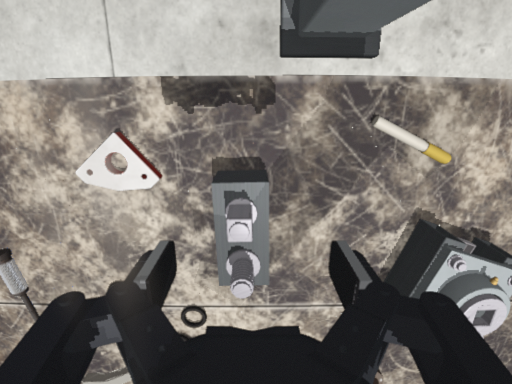

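```bash
python3 - <<'E'
from h import *
crop('pics/w2.png','pics/w2c.png',200,150,80,160,4)
crop('pics/w2.png','pics/w2d.png',215,190,50,60,10)
E
```

```text
(no output)
```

View pics/w2d.png

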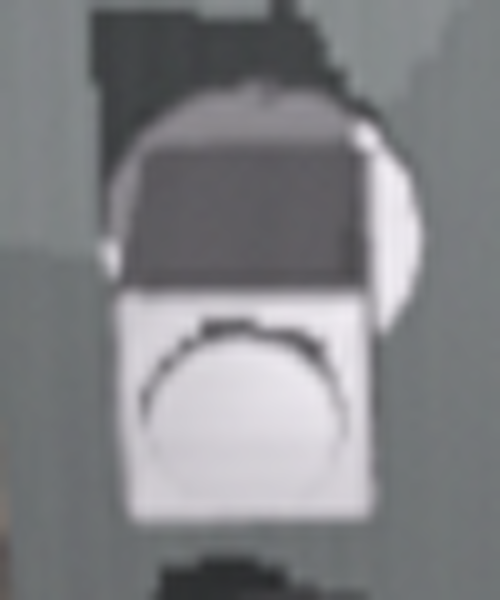

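View pics/w2c.png

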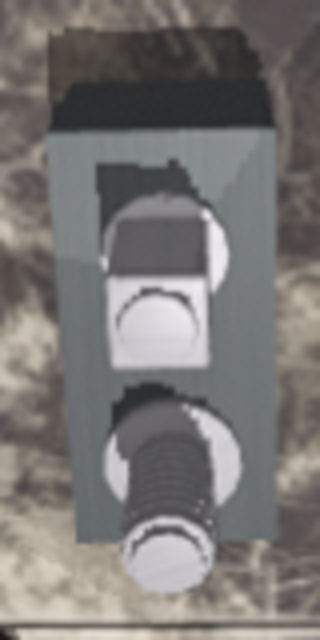

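```bash
python3 - <<'E'
from h import *; import json
m=json.load(open('w2.json'))
f=lambda L,x0,y0,s,z: np.array([onz(m,[x0+(a+.5)/s-.5,y0+(b+.5)/s-.5],z)[:2] for a,b in L])*1000
for P in (f([(118,292),(368,292),(374,518),(132,520)],215,190,10,.113), f([(47,130),(276,130),(275,540),(77,542)],200,150,4,.062)):
    print(P.round(1).tolist(),P.mean(0).round(1),cv2.minAreaRect(P.astype(np.float32)))
    d=[P[1]-P[0],P[2]-P[3],P[2]-P[1],P[3]-P[0]]; print([round(np.degrees(np.arctan2(a[1],a[0])),1) for a in d],[round(float(np.linalg.norm(a)),1) for a in d])
E
```

```text
[[442.0, -310.5], [442.1, -283.9], [469.3, -283.4], [469.4, -309.9]] [ 455.7 -296.9] ((455.6221618652344, -296.93304443359375), (27.765918731689453, 26.577856063842773), 1.0380367040634155)
[np.float64(89.7), np.float64(90.3), np.float64(1.0), np.float64(1.1)] [26.6, 26.5, 27.2, 27.4]
[[416.7, -332.4], [417.1, -262.9], [566.6, -261.0], [567.1, -330.2]] [ 491.9 -296.6] ((491.6622314453125, -296.696533203125), (150.7921600341797, 69.479248046875), 0.7269749045372009)
[np.float64(89.7), np.float64(90.4), np.float64(0.7), np.float64(0.8)] [69.5, 69.2, 149.5, 150.4]
```

>>> {"name": "carry_out", "arguments": {"moves": [[-0.15,0.53,0.3,-0.01,1],[-0.15,0.53,0.6,-0.01,1],[-0.15,0.53,0.8,-0.01,1],[-0.15,0.53,0.8,-0.01,1],[-0.15,0.53,0.8,-0.01,1]]}}

```text
clock: 3.35
eef_pos: [0.4565, -0.2959, 0.1767]
tool_rot: [0.702, 0.712, 0.0, -0.0]
ft_force: [-0.2, -0.5, 0.6]
grip_width: 0.085
```

```bash
python3 - <<'E'
from h import *
import json
st(); m=imaging.camera_model('wrist'); im=imaging.camera('wrist'); cv2.imwrite('pics/w3.png',im[:,:,::-1])
json.dump({k:(np.array(v).tolist()) for k,v in m.items()},open('w3.json','w'))
im=imaging.camera('side'); cv2.imwrite('pics/s3.png',im[:,:,::-1])
crop('pics/s3.png','pics/s3c.png',160,180,140,130,5)
E
```

```text
t 3.35 p [ 0.4565 -0.2959  0.1767] xaxis [-1.530e-02  9.999e-01  8.000e-04] yaw 90.87 z [-6.e-04  8.e-04 -1.e+00] F [-0.21 -0.49  0.58] M [ 0.047 -0.001 -0.007] w 0.085 q [-0.575  0.374 -0.022  1.176  0.    -0.591]
```

View pics/w3.png

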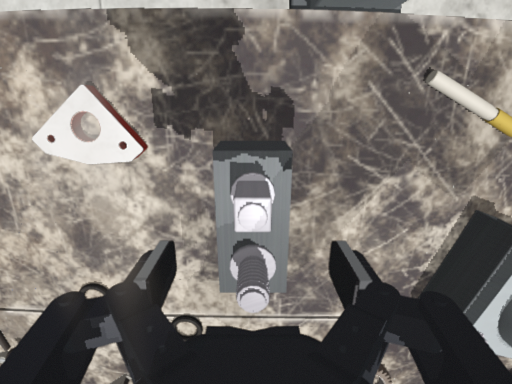

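View pics/s3c.png

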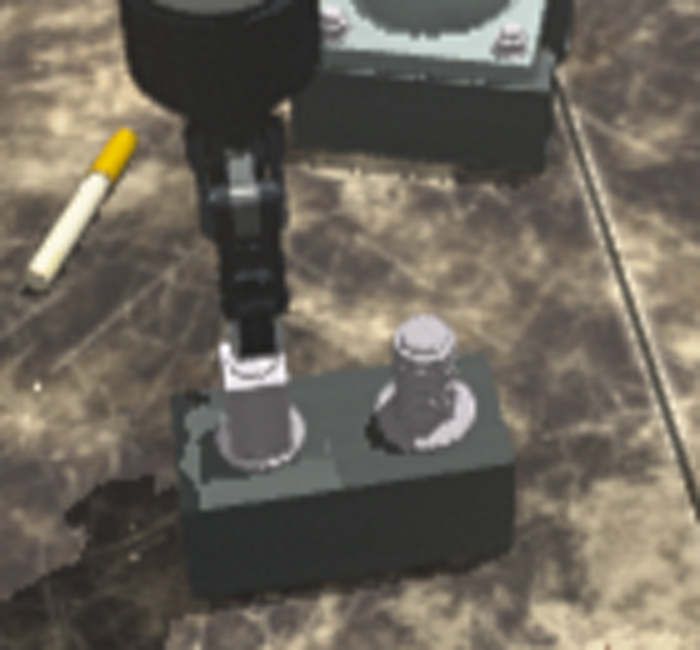

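Both views show the jaws centred on the drift head. I'll go down and grip.

>>> {"name": "carry_out", "arguments": {"moves": [[-0.01,0,0.3,0,1],[-0.01,0,0.6,0,1],[-0.01,0,0.77,0,1],[-0.01,0,0.77,0,1]]}}

```text
clock: 3.85
eef_pos: [0.4551, -0.2981, 0.0985]
tool_rot: [0.703, 0.712, -0.0, -0.001]
ft_force: [0.0, -0.0, -0.1]
grip_width: 0.0856
```

>>> {"name": "carry_out", "arguments": {"moves": [[0,0,0,0,-1],[0,0,0,0,-1],[0,0,0,0,-1],[0,0,0,0,-1],[0,0,0,0,-1],[0,0,0,0,-1]]}}

```text
clock: 4.45
eef_pos: [0.4568, -0.298, 0.1006]
tool_rot: [0.702, 0.712, 0.001, 0.0]
ft_force: [0.4, 4.9, 4.9]
grip_width: 0.0277
```

```bash
python3 - <<'E'
from h import *
st()
im=imaging.camera('side'); cv2.imwrite('pics/s4.png',im[:,:,::-1])
crop('pics/s4.png','pics/s4c.png',160,180,140,130,5)
E
```

```text
t 4.45 p [ 0.4568 -0.298   0.1006] xaxis [-0.0135  0.9999  0.0015] yaw 90.77 z [ 0.0022  0.0016 -1.    ] F [0.42 4.9  4.86] M [0.821 0.056 0.015] w 0.0277 q [-0.579  0.444 -0.129  0.996  0.002 -0.593]
```

View pics/s4c.png

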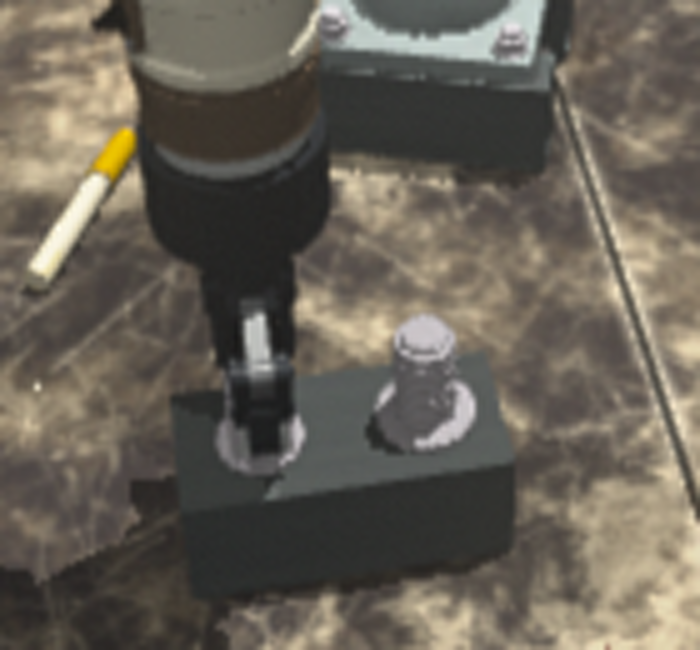

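>>> {"name": "carry_out", "arguments": {"moves": [[0,0,-0.1,0,-1],[0,0,-0.4,0,-1],[0,0,-0.8,0,-1],[0,0,-1,0,-1],[0,0,-1,0,-1]]}}

```text
clock: 5.0
eef_pos: [0.4577, -0.3003, 0.2029]
tool_rot: [0.703, 0.711, 0.0, 0.003]
ft_force: [-0.3, -0.4, -4.8]
grip_width: 0.027
```

>>> {"name": "carry_out", "arguments": {"moves": [[0.1,0,-0.3,0,-1],[0.5,0,-0.3,0,-1],[1,0.3,-0.3,0,-1],[1,0.4,-0.3,0,-1]]}}

```text
clock: 5.4
eef_pos: [0.4944, -0.1942, 0.2275]
tool_rot: [0.701, 0.713, 0.0, -0.002]
ft_force: [-0.5, -0.9, -5.9]
grip_width: 0.0274
```

>>> {"name": "carry_out", "arguments": {"moves": [[0.5,0.2,0,0,-1],[1,0.5,0,0,-1],[1,0.5,0,0,-1],[1,0.5,0,0,-1]]}}

```text
clock: 5.8
eef_pos: [0.5437, -0.0958, 0.2271]
tool_rot: [0.701, 0.713, -0.001, -0.001]
ft_force: [-0.3, -0.4, -4.5]
grip_width: 0.0273
```

```bash
python3 - <<'E'
from h import *
st()
im=imaging.camera('side'); cv2.imwrite('pics/s5.png',im[:,:,::-1])
crop('pics/s5.png','pics/s5c.png',160,120,140,130,5)
E
```

```text
t 5.8 p [ 0.5437 -0.0958  0.2271] xaxis [-1.680e-02  9.999e-01  4.000e-04] yaw 90.96 z [-3.4e-03  3.0e-04 -1.0e+00] F [-0.31 -0.36 -4.53] M [-0.097  0.094 -0.   ] w 0.0273 q [-0.174  0.36   0.093  1.308 -0.    -0.191]
```

View pics/s5c.png

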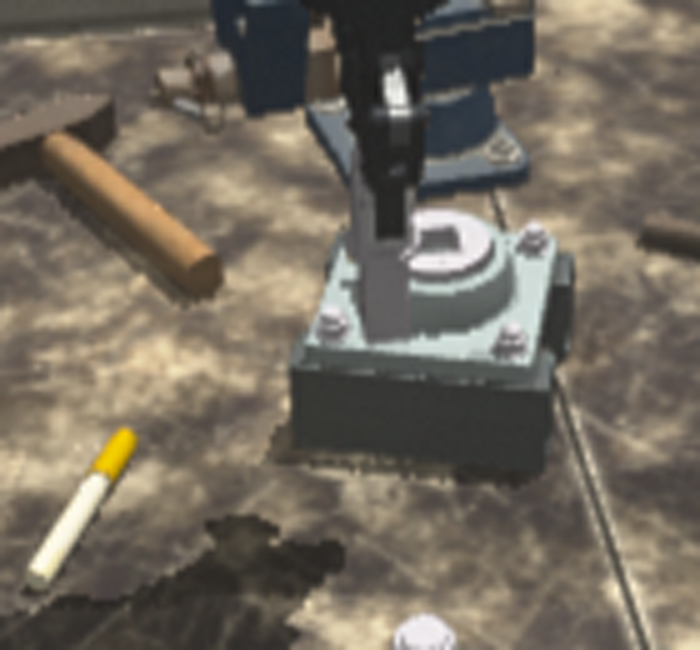

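>>> {"name": "carry_out", "arguments": {"moves": [[0.5,0.2,0,0.02,-1],[1,0.46,0,0.02,-1],[1,0.46,0,0.02,-1],[1,0.46,0,0.02,-1]]}}

```text
clock: 6.25
eef_pos: [0.5882, 0.003, 0.228]
tool_rot: [0.713, 0.701, -0.001, -0.0]
ft_force: [-0.1, -0.9, -5.5]
grip_width: 0.0273
```

```bash
python3 - <<'E'
from h import *
st()
E
```

```text
t 6.25 p [0.5882 0.003  0.228 ] xaxis [ 1.740e-02  9.998e-01 -7.000e-04] yaw 89.01 z [-2.e-03 -7.e-04 -1.e+00] F [-0.11 -0.92 -5.52] M [-0.041  0.052 -0.007] w 0.0273 q [ 5.000e-03  4.310e-01  2.020e-01  1.344e+00 -1.000e-03  2.300e-02]
```

>>> {"name": "carry_out", "arguments": {"moves": [[0.145,0,0.1,0,-1],[0.145,0,0.1,0,-1],[0.145,0,0.1,0,-1]]}}

```text
clock: 6.55
eef_pos: [0.5875, 0.0161, 0.2185]
tool_rot: [0.714, 0.7, -0.001, -0.001]
ft_force: [0.3, 0.2, -4.9]
grip_width: 0.0275
```

```bash
python3 - <<'E'
from h import *
st()
for n in ('side','wrist'):
    im=imaging.camera(n); cv2.imwrite(f'pics/{n}6.png',im[:,:,::-1])
m=imaging.camera_model('side'); print(proj(m,[.5877,.0178,.11]),proj(m,[.5877,.0178,.126]))
crop('pics/side6.png','pics/s6c.png',210,140,70,80,8)
E
```

```text
t 6.55 p [0.5875 0.0161 0.2185] xaxis [ 2.000e-02  9.998e-01 -8.000e-04] yaw 88.86 z [-2.3e-03 -8.0e-04 -1.0e+00] F [ 0.29  0.24 -4.87] M [-0.054 -0.015  0.025] w 0.0275 q [ 2.800e-02  4.340e-01  1.820e-01  1.321e+00 -1.000e-03  4.800e-02]
[247.00485724 167.10603775] [246.94990617 162.46567959]
```

View pics/s6c.png

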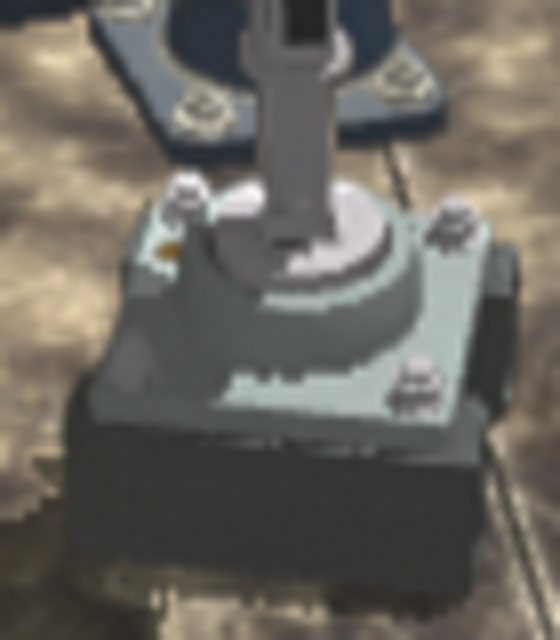

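View pics/wrist6.png

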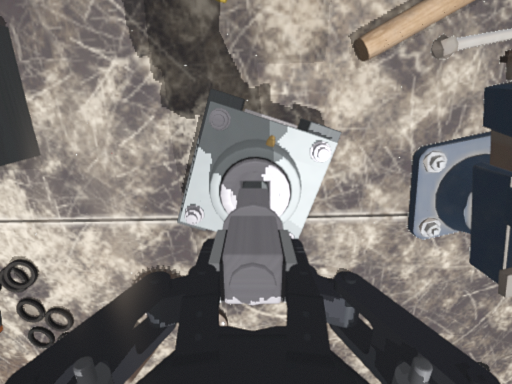

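```bash
python3 - <<'E'
from h import *
crop('pics/wrist6.png','pics/w6c.png',205,145,100,80,7)
m=imaging.camera_model('wrist')
for z in (.110,.1265): print(z,[proj(m,[.5867+a,.0178+b,z]).round(1).tolist() for a,b in ((-.013,-.013),(-.013,.013),(.013,.013),(.013,-.013))])
E
```

```text
0.11 [[240.6, 179.5], [270.1, 179.0], [270.1, 206.4], [241.6, 206.9]]
0.1265 [[239.7, 185.2], [271.3, 184.6], [271.3, 213.7], [240.8, 214.3]]
```

View pics/w6c.png

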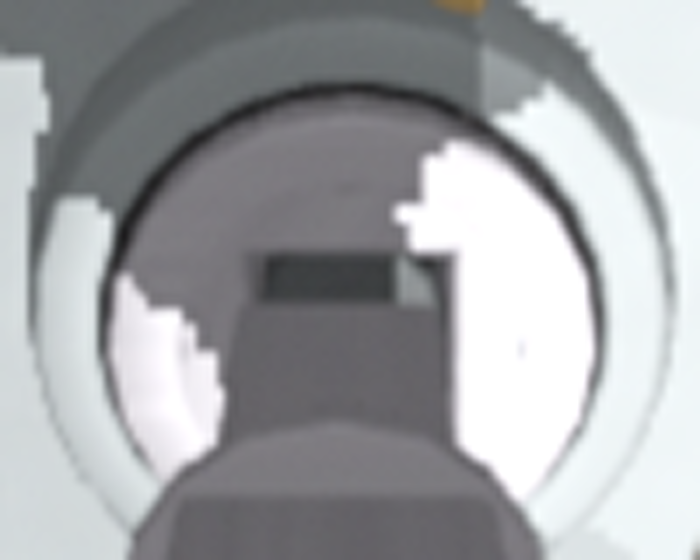

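The drift's lower end lies about 1.2 mm to the -y side of the bore and matches it in x and angle. I'll correct that and go down gently.

>>> {"name": "carry_out", "arguments": {"moves": [[0.012,0,0.05,0,-1],[0.012,0,0.1,0,-1],[0.012,0,0.13,0,-1],[0.012,0,0.15,0,-1],[0.012,0,0.16,0,-1],[0.012,0,0.17,0,-1],[0.012,0,0.18,0,-1],[0.012,0,0.18,0,-1]]}}

```text
clock: 7.45
eef_pos: [0.5886, 0.0185, 0.2013]
tool_rot: [0.714, 0.7, -0.0, -0.0]
ft_force: [-0.0, -0.1, -5.1]
grip_width: 0.0274
```

```bash
python3 - <<'E'
from h import *
st()
im=imaging.camera('wrist'); cv2.imwrite('pics/w7.png',im[:,:,::-1]); crop('pics/w7.png','pics/w7c.png',205,145,100,80,7)
E
```

```text
t 7.45 p [0.5886 0.0185 0.2013] xaxis [0.0187 0.9998 0.    ] yaw 88.93 z [-1.e-04  0.e+00 -1.e+00] F [-0.01 -0.05 -5.12] M [ 0.05   0.056 -0.032] w 0.0274 q [0.031 0.444 0.151 1.279 0.    0.05 ]
```

View pics/w7c.png

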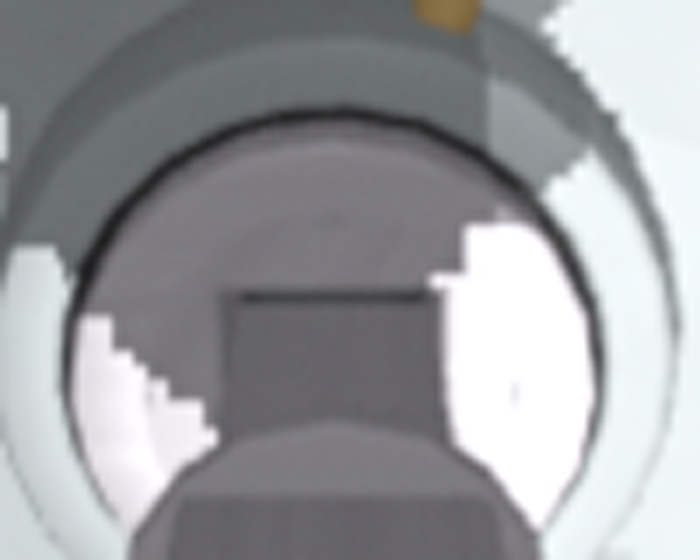

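The end sits inside the bore outline: about 15 crop px of gap on the left, 8 on the right, and a thin slit on the near side. I'll keep feeling downwards.

>>> {"name": "carry_out", "arguments": {"moves": [[-0.003,0,0.01,0,-1],[-0.003,0,0.02,0,-1],[-0.003,0,0.03,0,-1],[-0.003,0,0.03,0,-1]]}}

```text
clock: 7.9
eef_pos: [0.5884, 0.0182, 0.1981]
tool_rot: [0.714, 0.7, -0.0, -0.0]
ft_force: [-0.3, 0.0, -5.8]
grip_width: 0.0268
```

>>> {"name": "carry_out", "arguments": {"moves": [[0,0,0.01,0,-1],[0,0,0.02,0,-1],[0,0,0.03,0,-1],[0,0,0.03,0,-1]]}}

```text
clock: 8.3
eef_pos: [0.5884, 0.0182, 0.1951]
tool_rot: [0.714, 0.7, -0.0, -0.0]
ft_force: [0.1, 0.1, -5.6]
grip_width: 0.0275
```

The drift dropped in without any contact force, about 7 mm deep. Next I'll bring it down onto the plug.

>>> {"name": "carry_out", "arguments": {"moves": [[0,0,0.02,0,-1],[0,0,0.03,0,-1],[0,0,0.04,0,-1],[0,0,0.05,0,-1],[0,0,0.06,0,-1],[0,0,0.06,0,-1]]}}

```text
clock: 8.9
eef_pos: [0.5888, 0.0182, 0.1905]
tool_rot: [0.714, 0.7, 0.001, 0.001]
ft_force: [-1.5, -0.6, 2.4]
grip_width: 0.0273
```

>>> {"name": "carry_out", "arguments": {"moves": [[0,0,0.01,0,-1],[0,0,0.02,0,-1],[0,0,0.03,0,-1],[0,0,0.03,0,-1]]}}

```text
clock: 9.3
eef_pos: [0.5889, 0.0182, 0.1874]
tool_rot: [0.714, 0.7, 0.001, 0.001]
ft_force: [-2.4, 0.1, 3.8]
grip_width: 0.0274
```

>>> {"name": "carry_out", "arguments": {"moves": [[0,-0.005,0.01,0,-1],[0,-0.005,0.02,0,-1],[0,-0.005,0.03,0,-1],[0,-0.005,0.04,0,-1],[0,-0.005,0.05,0,-1]]}}

```text
clock: 9.8
eef_pos: [0.5888, 0.0182, 0.1826]
tool_rot: [0.714, 0.7, 0.001, 0.001]
ft_force: [-1.6, 0.2, 5.6]
grip_width: 0.0272
```

>>> {"name": "carry_out", "arguments": {"moves": [[0,0,0.01,0,-1],[0,0,0.02,0,-1],[0,0,0.03,0,-1],[0,0,0.04,0,-1],[0,0,0.05,0,-1]]}}

```text
clock: 10.3
eef_pos: [0.5888, 0.0182, 0.1776]
tool_rot: [0.714, 0.7, 0.001, 0.001]
ft_force: [-2.3, 0.8, 6.7]
grip_width: 0.0275
```

>>> {"name": "carry_out", "arguments": {"moves": [[0,-0.005,0.01,0,-1],[0,-0.005,0.02,0,-1],[0,-0.005,0.03,0,-1],[0,-0.005,0.04,0,-1],[0,-0.005,0.05,0,-1],[0,-0.005,0.06,0,-1]]}}

```text
clock: 10.9
eef_pos: [0.5886, 0.0183, 0.1717]
tool_rot: [0.714, 0.7, 0.001, 0.001]
ft_force: [-0.8, -0.6, 6.5]
grip_width: 0.0272
```

```bash
python3 - <<'E'
from h import *
st()
im=imaging.camera('side'); cv2.imwrite('pics/s8.png',im[:,:,::-1]); crop('pics/s8.png','pics/s8c.png',210,120,70,100,6)
im=imaging.camera('wrist'); cv2.imwrite('pics/w8.png',im[:,:,::-1]); crop('pics/w8.png','pics/w8c.png',190,150,130,120,5)
E
```

```text
t 10.9 p [0.5886 0.0183 0.1717] xaxis [1.870e-02 9.998e-01 2.000e-04] yaw 88.93 z [ 3.3e-03  2.0e-04 -1.0e+00] F [-0.84 -0.63  6.53] M [-0.05   0.376 -0.019] w 0.0272 q [0.031 0.46  0.097 1.205 0.    0.05 ]
```

View pics/s8c.png

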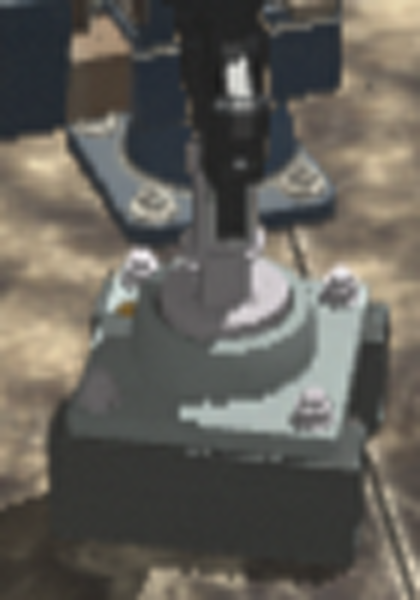

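View pics/w8c.png

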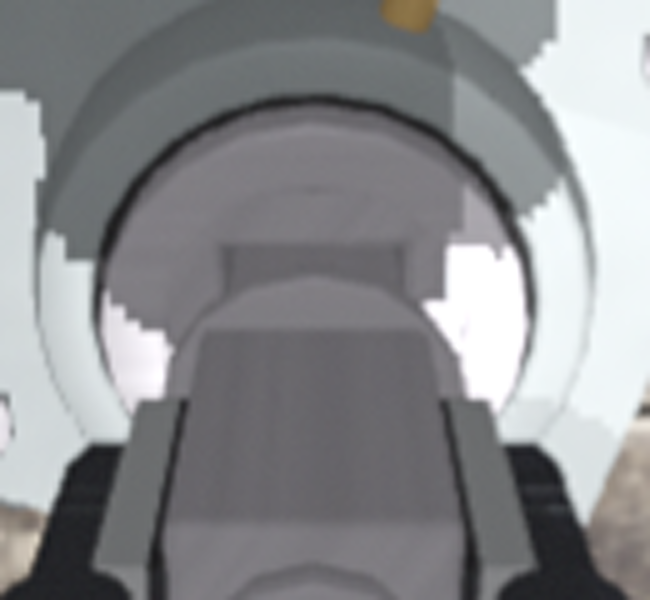

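>>> {"name": "carry_out", "arguments": {"moves": [[0,0,0.01,0,-1],[0,0,0.02,0,-1],[0,0,0.03,0,-1],[0,0,0.04,0,-1],[0,0,0.05,0,-1],[0,0,0.06,0,-1],[0,0,0.07,0,-1],[0,0,0.08,0,-1]]}}

```text
clock: 11.8
eef_pos: [0.5886, 0.0183, 0.1636]
tool_rot: [0.714, 0.7, 0.001, 0.001]
ft_force: [-0.6, -0.6, 6.9]
grip_width: 0.0272
```

>>> {"name": "carry_out", "arguments": {"moves": [[0,0,0.01,0,-1],[0,0,0.02,0,-1],[0,0,0.03,0,-1],[0,0,0.04,0,-1],[0,0,0.05,0,-1],[0,0,0.06,0,-1],[0,0,0.06,0,-1]]}}

```text
clock: 12.5
eef_pos: [0.5878, 0.0182, 0.1554]
tool_rot: [0.714, 0.7, -0.0, -0.0]
ft_force: [4.7, -0.2, -7.0]
grip_width: 0.0274
```

>>> {"name": "carry_out", "arguments": {"moves": [[0,0.008,0.01,0,-1],[0,0.008,0.02,0,-1],[0,0.008,0.03,0,-1],[0,0.008,0.03,0,-1]]}}

```text
clock: 12.9
eef_pos: [0.5881, 0.0182, 0.1529]
tool_rot: [0.714, 0.7, -0.0, -0.0]
ft_force: [1.7, -0.6, -5.4]
grip_width: 0.0274
```

```bash
python3 - <<'E'
from h import *
st()
im=imaging.camera('side'); cv2.imwrite('pics/s9.png',im[:,:,::-1]); crop('pics/s9.png','pics/s9c.png',200,150,85,85,8)
E
```

```text
t 12.9 p [0.5881 0.0182 0.1529] xaxis [ 1.880e-02  9.998e-01 -1.000e-04] yaw 88.92 z [-7.e-04 -1.e-04 -1.e+00] F [ 1.67 -0.57 -5.37] M [-0.165 -0.566 -0.054] w 0.0274 q [ 0.031  0.475  0.071  1.167 -0.     0.05 ]
```

View pics/s9c.png

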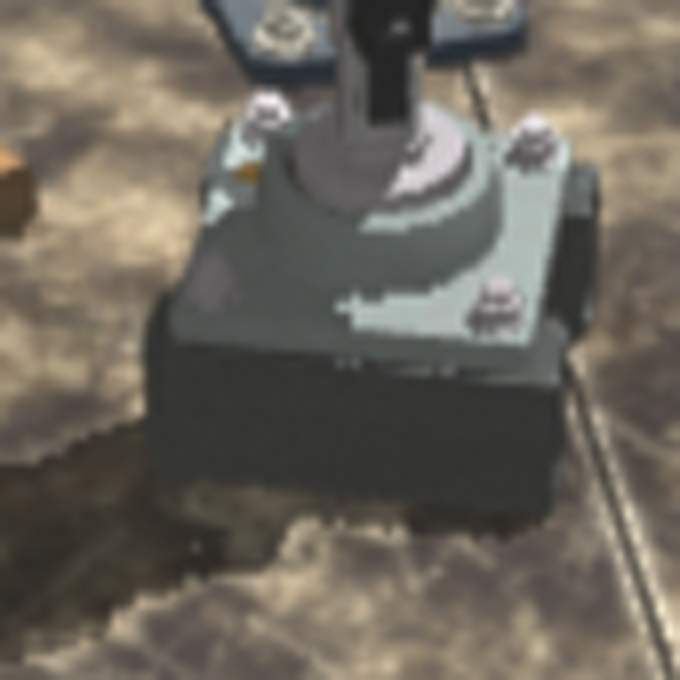

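The force fell back to the bare drift weight, so the plug is free. I'll draw the drift out.

>>> {"name": "carry_out", "arguments": {"moves": [[0,0.003,-0.1,0,-1],[0,0.003,-0.25,0,-1],[0,0.003,-0.4,0,-1],[0,0.003,-0.55,0,-1],[0,0.003,-0.75,0,-1],[0,0.003,-1,0,-1],[0,0.003,-1,0,-1]]}}

```text
clock: 13.65
eef_pos: [0.5899, 0.0184, 0.2577]
tool_rot: [0.714, 0.701, 0.003, 0.002]
ft_force: [0.8, -0.4, -5.3]
grip_width: 0.0272
```

```bash
python3 - <<'E'
from h import *
st()
im=imaging.camera('wrist'); cv2.imwrite('pics/w10.png',im[:,:,::-1])
E
```

```text
t 13.65 p [0.5899 0.0184 0.2577] xaxis [1.860e-02 9.998e-01 8.000e-04] yaw 88.94 z [ 6.5e-03  6.0e-04 -1.0e+00] F [ 0.8  -0.39 -5.35] M [ 0.02  -0.107 -0.012] w 0.0272 q [0.031 0.417 0.259 1.405 0.    0.05 ]
```

View pics/w10.png

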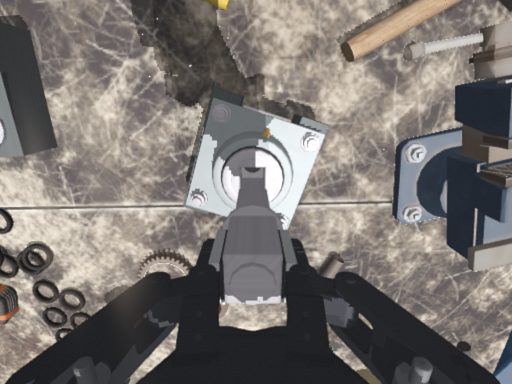

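>>> {"name": "carry_out", "arguments": {"moves": [[-0.5,-0.2,0,0,-1],[-1,-0.4,0,0,-1],[-1,-0.4,0,0,-1]]}}

```text
clock: 14.0
eef_pos: [0.5432, -0.085, 0.2515]
tool_rot: [0.716, 0.699, -0.003, -0.001]
ft_force: [0.4, 0.5, -4.5]
grip_width: 0.0273
```

>>> {"name": "carry_out", "arguments": {"moves": [[-0.5,-0.2,0,0,-1],[-1,-0.4,0,0,-1],[-1,-0.4,0,0,-1]]}}

```text
clock: 14.3
eef_pos: [0.5016, -0.1841, 0.2517]
tool_rot: [0.716, 0.698, -0.002, -0.001]
ft_force: [1.0, 0.4, -5.1]
grip_width: 0.0275
```

>>> {"name": "carry_out", "arguments": {"moves": [[-0.5,-0.2,0,-0.02,-1],[-1,-0.45,0,-0.02,-1],[-1,-0.45,0,-0.02,-1],[-1,-0.45,0,-0.02,-1]]}}

```text
clock: 14.7
eef_pos: [0.4565, -0.2803, 0.252]
tool_rot: [0.704, 0.71, -0.0, -0.001]
ft_force: [-0.1, 0.7, -5.1]
grip_width: 0.0273
```

```bash
python3 - <<'E'
from h import *
st()
E
```

```text
t 14.7 p [ 0.4565 -0.2803  0.252 ] xaxis [-0.0087  1.      0.0019] yaw 90.5 z [-0.0021  0.0019 -1.    ] F [-0.07  0.7  -5.12] M [-0.035 -0.025  0.047] w 0.0273 q [-5.510e-01  3.160e-01  9.500e-02  1.353e+00  1.000e-03 -5.600e-01]
```

>>> {"name": "carry_out", "arguments": {"moves": [[-0.167,0,0,-0.003,-1],[-0.167,0,0.4,-0.003,-1],[-0.167,0,0.8,-0.003,-1],[-0.167,0,0.8,-0.003,-1],[-0.167,0,0.8,-0.003,-1]]}}

```text
clock: 15.2
eef_pos: [0.4582, -0.2944, 0.1727]
tool_rot: [0.7, 0.714, -0.0, -0.002]
ft_force: [0.3, -0.2, -4.8]
grip_width: 0.0271
```

```bash
python3 - <<'E'
from h import *
st()
m=imaging.camera_model('wrist')
im=imaging.camera('wrist'); cv2.imwrite('pics/w11.png',im[:,:,::-1]); crop('pics/w11.png','pics/w11c.png',200,120,110,100,7)
im=imaging.camera('side'); cv2.imwrite('pics/s11.png',im[:,:,::-1]); crop('pics/s11.png','pics/s11c.png',180,220,100,90,7)
c=np.radians(.8);hx,hy=.4557,-.297
for z,h in ((.062,.0135),(.080,.01175)): print(z,[(((proj(m,[hx+a*h,hy+b*h,z])-[200,120])+.5)*7-.5).round(0).tolist() for a,b in ((-1,-1),(-1,1),(1,1),(1,-1))])
E
```

```text
t 15.2 p [ 0.4582 -0.2944  0.1727] xaxis [-0.0192  0.9998  0.0023] yaw 91.1 z [-0.0025  0.0023 -1.    ] F [ 0.29 -0.25 -4.8 ] M [-0.02  -0.006  0.005] w 0.0271 q [-5.710e-01  3.800e-01 -2.400e-02  1.171e+00  1.000e-03 -5.910e-01]
0.062 [[252.0, 403.0], [466.0, 407.0], [459.0, 606.0], [253.0, 602.0]]
0.08 [[258.0, 460.0], [458.0, 463.0], [452.0, 648.0], [259.0, 644.0]]
```

View pics/w11c.png

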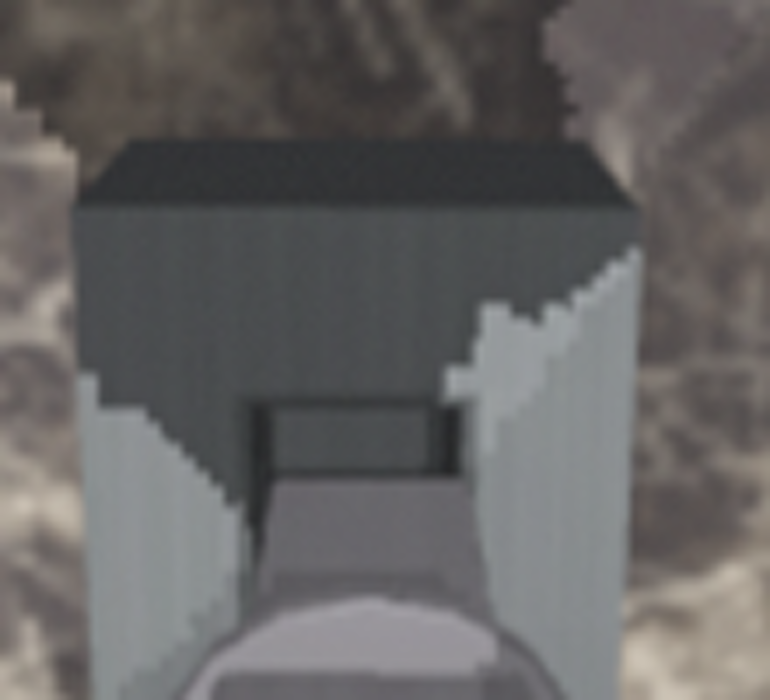

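View pics/s11c.png

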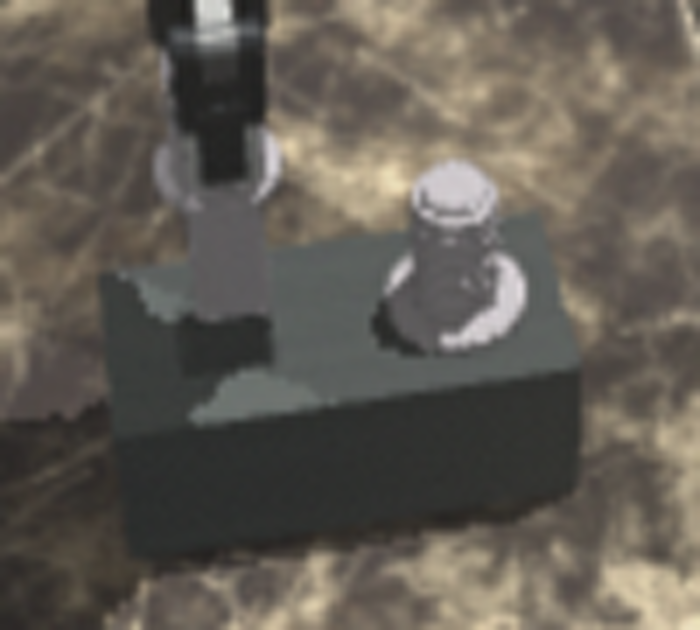

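The wrist crop shows the hole's edge at row 402, columns 247–470, and the drift's end at row 477, columns 270–473. The drift is about 1.7 mm too far in +y and 2 mm in +x, so I'll correct both while going down.

>>> {"name": "carry_out", "arguments": {"moves": [[-0.018,-0.02,0.03,0.002,-1],[-0.018,-0.02,0.08,0.002,-1],[-0.018,-0.02,0.12,0.002,-1],[-0.018,-0.02,0.14,0.002,-1],[-0.018,-0.02,0.14,0.002,-1]]}}

```text
clock: 15.8
eef_pos: [0.456, -0.2978, 0.1589]
tool_rot: [0.702, 0.712, -0.0, -0.0]
ft_force: [-0.1, -0.5, -5.2]
grip_width: 0.0271
```

```bash
python3 - <<'E'
from h import *
st()
m=imaging.camera_model('wrist')
im=imaging.camera('wrist'); cv2.imwrite('pics/w12.png',im[:,:,::-1]); crop('pics/w12.png','pics/w12c.png',200,120,110,100,7)
E
```

```text
t 15.8 p [ 0.456  -0.2978  0.1589] xaxis [-1.400e-02  9.999e-01  6.000e-04] yaw 90.8 z [-8.e-04  6.e-04 -1.e+00] F [-0.13 -0.53 -5.17] M [ 0.003  0.023 -0.007] w 0.0271 q [-0.579  0.389 -0.048  1.135  0.    -0.593]
```

View pics/w12c.png

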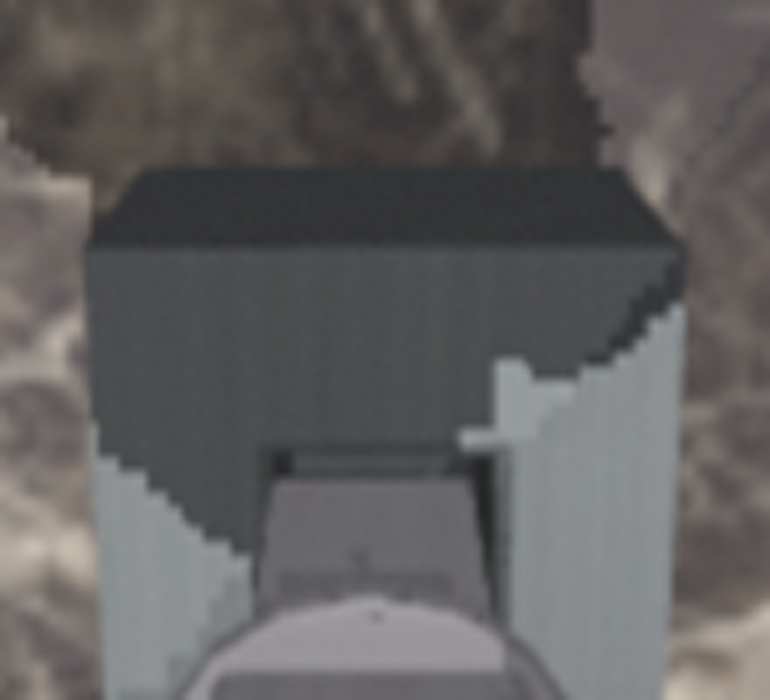

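>>> {"name": "carry_out", "arguments": {"moves": [[0.008,0,0.03,0,-1],[0.008,0,0.06,0,-1],[0.008,0,0.09,0,-1],[0.008,0,0.12,0,-1],[0.008,0,0.12,0,-1]]}}

```text
clock: 16.35
eef_pos: [0.4559, -0.2969, 0.1466]
tool_rot: [0.702, 0.712, -0.0, -0.001]
ft_force: [-0.3, 0.4, -4.7]
grip_width: 0.0272
```

>>> {"name": "carry_out", "arguments": {"moves": [[0,0,0.05,0,-1],[0,0,0.1,0,-1],[0,0,0.15,0,-1],[0,0,0.15,0,-1]]}}

```text
clock: 16.75
eef_pos: [0.4556, -0.2967, 0.1312]
tool_rot: [0.702, 0.712, -0.0, -0.001]
ft_force: [-0.1, 0.3, -5.6]
grip_width: 0.0276
```

>>> {"name": "carry_out", "arguments": {"moves": [[0,0,0.07,0,-1],[0,0,0.14,0,-1],[0,0,0.21,0,-1],[0,0,0.26,0,-1],[0,0,0.28,0,-1],[0,0,0.28,0,-1]]}}

```text
clock: 17.35
eef_pos: [0.4561, -0.297, 0.1038]
tool_rot: [0.702, 0.712, -0.0, -0.0]
ft_force: [-0.3, 0.2, -6.0]
grip_width: 0.0276
```

>>> {"name": "carry_out", "arguments": {"moves": [[0,0,0.01,0,-1],[0,0,0.02,0,-1],[0,0,0.03,0,-1],[0,0,0.03,0,-1]]}}

```text
clock: 17.75
eef_pos: [0.4563, -0.2971, 0.1013]
tool_rot: [0.702, 0.712, -0.0, 0.0]
ft_force: [-1.3, -0.0, -5.5]
grip_width: 0.0271
```

```bash
python3 - <<'E'
from h import *
st()
im=imaging.camera('side'); cv2.imwrite('pics/s13.png',im[:,:,::-1]); crop('pics/s13.png','pics/s13c.png',180,220,100,90,7)
E
```

```text
t 17.75 p [ 0.4563 -0.2971  0.1013] xaxis [-0.0142  0.9999 -0.    ] yaw 90.82 z [-0. -0. -1.] F [-1.32 -0.02 -5.49] M [-0.033  0.007 -0.024] w 0.0271 q [-0.577  0.442 -0.13   0.998 -0.    -0.591]
```

View pics/s13c.png

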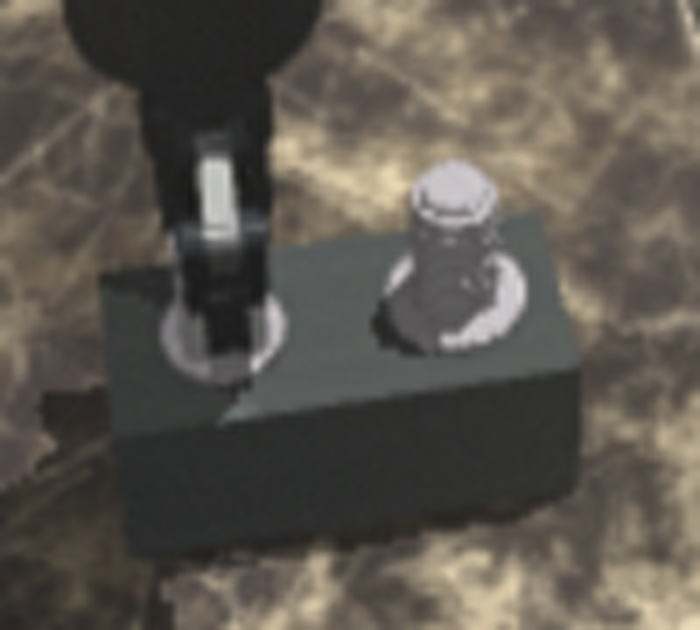

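One more millimetre or two until it seats.

>>> {"name": "carry_out", "arguments": {"moves": [[0,0,0.005,0,-1],[0,0,0.01,0,-1],[0,0,0.015,0,-1],[0,0,0.015,0,-1]]}}

```text
clock: 18.2
eef_pos: [0.4564, -0.2972, 0.1007]
tool_rot: [0.702, 0.712, 0.0, 0.0]
ft_force: [-1.4, 2.3, 2.9]
grip_width: 0.0273
```

Seated. I'll release and rise.

>>> {"name": "carry_out", "arguments": {"moves": [[0,0,0,0,1],[0,0,0,0,1],[0,0,0,0,1],[0,0,0,0,1],[0,0,0,0,1],[0,0,0,0,1]]}}

```text
clock: 18.8
eef_pos: [0.4564, -0.2972, 0.0998]
tool_rot: [0.702, 0.712, 0.0, 0.0]
ft_force: [-0.0, -0.0, 0.8]
grip_width: 0.0851
```

>>> {"name": "carry_out", "arguments": {"moves": [[0,0,-0.2,0,1],[0,0,-0.5,0,1],[0,0,-1,0,1],[0,0,-1,0,1]]}}

```text
clock: 19.2
eef_pos: [0.4597, -0.2994, 0.2069]
tool_rot: [0.702, 0.712, 0.001, 0.006]
ft_force: [0.1, -0.8, 1.0]
grip_width: 0.0855
```

>>> {"name": "carry_out", "arguments": {"moves": [[0.5,-0.5,-0.5,0,1],[1,-1,-0.5,0,1],[1,-1,-0.5,0,1],[1,-1,-0.5,0,1],[1,-1,-0.5,0,1]]}}

```text
clock: 19.7
eef_pos: [0.3546, -0.1982, 0.2505]
tool_rot: [0.702, 0.712, 0.0, 0.001]
ft_force: [-0.3, -1.5, -0.2]
grip_width: 0.0854
```

```bash
python3 - <<'E'
from h import *
st()
for n in ('side','top','wrist'):
    im=imaging.camera(n); cv2.imwrite(f'pics/{n}14.png',im[:,:,::-1])
crop('pics/side14.png','pics/s14c.png',190,150,100,150,4)
crop('pics/top14.png','pics/t14c.png',165,155,195,120,4)
E
```

```text
t 19.7 p [ 0.3546 -0.1982  0.2505] xaxis [-0.015   0.9999 -0.0013] yaw 90.86 z [ 0.0021 -0.0013 -1.    ] F [-0.34 -1.54 -0.21] M [-0.04   0.006 -0.002] w 0.0854 q [-0.51   0.056 -0.23   1.282 -0.    -0.525]
```

View pics/s14c.png

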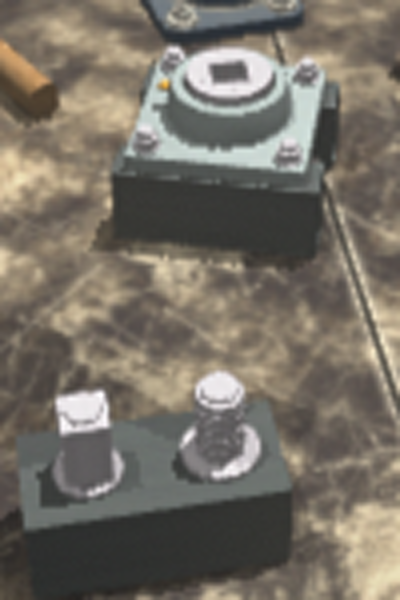

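View pics/t14c.png

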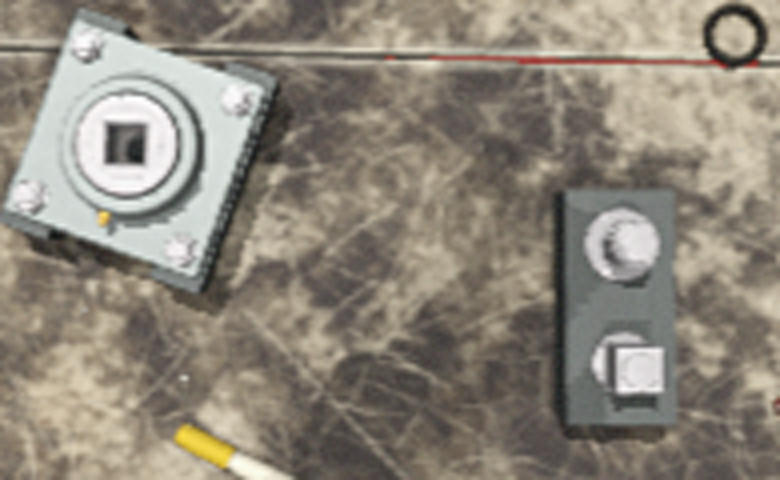

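View pics/wrist14.png

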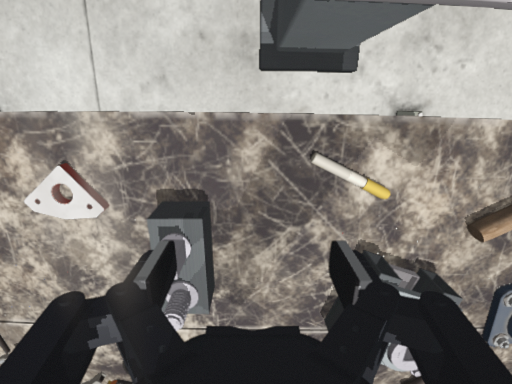

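```bash
python3 - <<'E'
from h import *
L=[]
for f in ('pics/top0.png','pics/top14.png'):
    im=cv2.imread(f)[172:210,178:216]; L.append(cv2.resize(cv2.convertScaleAbs(im,alpha=1.6),None,fx=10,fy=10,interpolation=cv2.INTER_CUBIC))
cv2.imwrite('pics/cmp.png',np.hstack(L))
E
```

```text
(no output)
```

View pics/cmp.png

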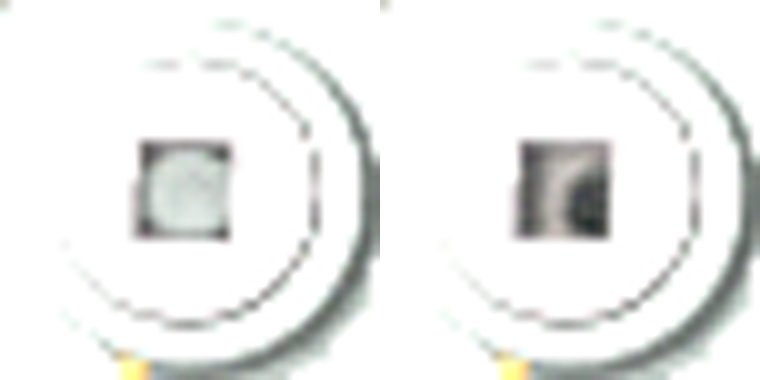

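```bash
python3 - <<'E'
from h import *
m=imaging.camera_model('top')
# bias of camera from bore mouth: measured (.5887,.0178)
for z in (.098,.068,.058,.038): print(z,'centre',proj(m,[.5887,.0178,z]).round(1),'left edge',proj(m,[.5887,.0303,z]).round(1))
E
```

```text
0.098 centre [196.7 190.9] left edge [191.6 190.8]
0.068 centre [198.5 191.8] left edge [193.6 191.7]
0.058 centre [199.1 192. ] left edge [194.3 192. ]
0.038 centre [200.2 192.6] left edge [195.5 192.5]
```

The plug's dark disc now lies deep in the bore. Its left edge is at column 196.7, against 195.5 predicted for standing on the tray floor and 193.6 if it were still in the bore. The drift stands home in its hole, so I'll hand in.

```bash
python3 - <<'E'
from h import *
o=st(); print(order.job_done())
E
```

```text
t 19.85 p [ 0.3558 -0.1993  0.2497] xaxis [-1.390e-02  9.999e-01 -5.000e-04] yaw 90.8 z [ 7.e-04 -5.e-04 -1.e+00] F [ 0.11 -0.01 -0.55] M [0.011 0.007 0.014] w 0.0853 q [-0.511  0.061 -0.227  1.282 -0.    -0.524]
the job is handed in; nothing more can be done
None
```

The job is handed in at about 19.9 s. The plug is out of the bore and in the tray, and the square drift is back in its hole.

- **Entering the bore:** The cameras gave the bore's angle well enough that no searching turn was needed. I lined the drift up with it, and it dropped in with no contact force.
- **Pressing the plug out:** The readings I took showed about 12 N of downward push. The force then fell back to the drift's own weight, so the plug was free. I saw no reading near the 50 N limit, but I only read the force at the end of each move.
- **Putting the drift back:** It needed a correction of about 2 mm over the hole, then slid in freely and seated with about 8 N. I released it and moved the arm clear.

**Last checks:**
- The drift stands upright with its collar on the block, and the round drift looks as it did at the start.
- The top view shows an empty bore with the plug deep below it. Its edge lies nearest the position for standing on the tray floor (column 196.7 against 195.5 predicted).
- I did not see the plug in the tray from the side, because the tube hides it.
- The top and wrist cameras disagreed by about 2 mm in x, so I corrected by eye at each insertion.

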